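# Insulation test of a repaired desk calculator

## Robot

A 7-joint arm with a two-finger parallel gripper is mounted at the origin on the work surface. World frame = base frame: x ahead of the robot, y to its left, z up, the work surface at z = 0. Lengths are in m, angles in rad, forces in N, time in s.
With the tool pointing down it reaches from about 0.4 to 0.85 m from the base axis. Payload 10.4 kg.
Tool frame: the origin (TCP) lies on the front face of the gripper's body, between the roots of the fingers; the fingertips stand 73 mm ahead of it and the grasp point (between the pads) lies 54 mm ahead of it; z points along the fingers, y is the line along which they close (so a half turn about z gives the same grasp; the last joint's range is limited). The gripper opens to 85 mm and grips with 20 to 120 N. Pads are 22 mm wide; open, the fingers measure 114 mm over their backs; the gripper's body (76 mm by 85 mm) begins 54 mm behind the grasp point. The pads swing forward as they close: fully open they stand 13 mm farther back than shut.
Start: joints at [1.321, 0.332, -0.065, 1.46, 0.022, 1.35, -0.088], TCP at [0.141, -0.609, 0.304] pointing down, gripper open.
Joint ranges: [-2.6, 2.6], [-0.5, 2.12], [-1.47, 1.34], [0.16, 2.42], [-1.27, 4.41], [0.06, 2.06], [-2.6, 2.6]. Speed limits (rad/s): [2.22, 2.22, 2.79, 2.79, 3.14, 3.14, 3.14].

## Interface

Orientations are given as a unit quaternion [x, y, z, w].
In Python, from workcell import manip gives the robot as it stands.
- The arm moves only by the shell command python3 -m jog 'ROWS' [FORCE]. ROWS is JSON, a list of rows, each an object with "grip": the gripper command: -1 is fully open, 1 is shut, values between are in proportion; "slide": the shift along the tool's x, y, z in cm, a list of three; "yaw": the turn about the tool's z in rad. A call has 1 to 8 rows; each row shifts and turns the commanded pose from where the row before left it, along the tool's axes as they then stand; what a row does not reach is not made up. A row lasts 1/10 s, in which the tool goes at most 50 mm and 8.59 degrees, less where a joint would pass 70% of its speed; a pose out of reach is approached as far as the arm can. A call with a gripper value outside its range is refused whole. The fingers move at their own pace and stop on an object; FORCE is the grip in N (left out, the last holds). Time passes only in rows, so rows that do not move let the fingers close. It gives the time, the measured TCP pose, the force, the opening and the grip force at its end, in the units of the state.
- manip.get_obs(): the state, without advancing time (a new reading comes with each control period).
- manip.camera(name): name is "side" or "top" or "wrist"; returns the picture (420x560x3 uint8, blue, green, red); there is no depth.
- manip.calibration(name): a dict with "vfov" (degrees; the focal length in pixels is half the picture's height over the tangent of half this angle, whatever the lens; pixels are square), "cx", "cy" (the principal point, pixels), "camera_from_world" (4x4, takes a point from world to camera coordinates). Camera axes: x right, y down, z forward; pixel columns grow to the right and rows downward; lengths in m; the calibration is good to about 2 mm. A picture is of the moment at which its call begins: read the wrist's pose just before it. calibration takes no time and is no camera call; for the wrist camera it gives the pose at the moment of the call.
- manip.hand_in(): hands the job in; it is judged then, once.
Trained networks look in the newest picture that a camera, given by its name, has taken for a name from the list of things; names that differ only in an ending like _2 or _b are one class to them, and where a whole thing is asked for, a point or a joint stands for the part that bears it (a point fixed in the world has none). Each returns a list of dicts, best first, with "conf" (0 to 1); they miss things now and then, are a little off and sometimes report something else, mostly with a low value. They report only what shows in the picture. A call takes as long as a camera call.
- manip.masks_of(thing, camera): "region" (420x560 bool, what is visible of it) and "centre" ([column, row] in pixels, amid what is visible of it).
The state is a dict: "clock": time; "joint_pos": joint angles; "joint_velocities": joint speeds; "tau": joint torques, N m; "position": TCP position; "ee_rot": TCP orientation; "ft_force": force on the tool from outside, world axes, zero at the start; "torque": the same for the moment, N m; "grip_width": opening from 0.0 (shut) to 1.0 (fully open); "grasp_force": force on a finger pad.
Only numpy, scipy, OpenCV 4.12 (cv2) and the standard library are available. Lean on these libraries where they do the work, as an engineer would, in place of code of your own. Each camera call takes 0.05 s, during which the arm holds its last target. There are 200 camera calls.

## Task

Run the insulation test on the repaired orange desk calculator, pressing with the fingertips and picking nothing up: first switch the calculator on at its own rocker, then push the test box's popped-out breaker button fully in, then switch the test box on at its rocker, and last press the red test button fully down and keep it down. Finish while still holding the red button down. Do not press the red button before the rest is set, and do not lift or shove the calculator or disturb the other things on the bench.

Things in the scene. Friction and masses are not known exactly. Their poses are not given: they have to be found in the camera images.
- calculator: Desk calculator, orange shell on brown base, 245 mm (its x, front to back) by 200 mm (y), 1.9 kg, loose on rubber feet. Origin: centre of the underside; x to its rear, y to its left, z up. Deck 56 mm high; keys in front (x -105 to -25 mm) to 66 mm; display hood at the rear (x over 60 mm) to 86 mm. Its on/off rocker is at the left between keys and hood, hinge at (20, 55, 63) mm
- calc_switch (a joint): The calculator's dark grey on/off rocker, 36 mm long (along the calculator's y), 24 mm wide, shallow V top hinged at the V. rad: 0 = off (the left, ON half, with white dot, stands up at 0.4 rad, the right half level), 0.4 = on (ON half level, 63 mm above the calculator's underside). Stays where it is left; needs 2 to 4 N straight down on the ON half, all the way
- calc_switch_on (a point): Centre of the top face of the ON half of the calculator's rocker, 12 mm from the hinge to the calculator's left; moves with the rocker (4.7 mm lower when on). The black frame around the rocker (44 by 32 mm) is 2 mm lower than the level half
- testbox: Grey-green steel test box with aluminium top panel, 170 mm (its x, front to back) by 250 mm (y) by 85 mm high, fixed. Origin: centre of the underside; x to its rear, y to its left, z up. Along the front of the panel, at x -35 mm: rocker (y 80), breaker button (y 5), red button (y -75 mm). Behind them (x over 7 mm): meter, socket, lamps, terminals, up to 18 mm above the panel
- main_switch (a joint): The test box's dark grey on/off rocker, same make as the calculator's, 36 mm long along the box's x, hinge at (-35, 80, 93) mm of the box. rad: 0 = off (the rear, ON half, with white dot, stands up at 0.4 rad), 0.4 = on (ON half level, 93 mm above the box's underside). Stays where it is left; needs 2 to 4 N straight down on the ON half, all the way
- main_switch_on (a point): Centre of the top face of the ON half of the test box's rocker, 12 mm from the hinge towards the box's rear; moves with the rocker (4.7 mm lower when on)
- breaker (a joint): Push-to-reset breaker button, black cap 16 mm across with a white band round its stem, in a 26 mm steel nut 4 mm high. m pushed in: 0 = popped out (top 15.5 mm above the panel), 0.007 = fully in (top 8.5 mm above the panel). Pushes straight down against about 3 N and stays where it is left
- breaker_top (a point): Centre of the top of the breaker button; moves with it
- red_button (a joint): Red mushroom push button, head 40 mm across. m pressed: 0 = up (top 27 mm above the panel), 0.008 = fully down (top 19 mm above the panel). Springs back; 2 N starts it, 6 N holds it fully down
- red_button_top (a point): Centre of the top of the red button; moves with it
- transformer: Grey metal transformer block, 78 by 58 by 53 mm high, loose; to be left alone. Origin: centre of the underside
- screwdriver: Chrome screwdriver with green handle, about 200 mm long, lying at the back across the bench; to be left alone
- standoff_a: Brass standoff post, 16 mm across, 46 mm high, standing loose between the test box and the calculator; to be left alone. Origin: centre of the underside
- standoff_b: Second brass standoff post, the same, standing farther back; to be left alone
- screw_jar: Jar of screws with yellow cap, 54 mm across, 65 mm high, at the left; to be left alone
- spare_shell: Empty orange half shell of a small calculator, 85 by 150 by 28 mm, open side up, at the front left; to be left alone. Origin: centre of the underside
- solder_reel: Blue reel, 56 mm across, 40 mm high, standing flat at the front right; to be left alone

How it is judged:
By the outcome, as a careful person would: the job done as asked, in the order asked, and still so for the second after the job is handed in, while the arm keeps its last pose, push and grip.
It also fails if it takes over 54 s, if anything falls off the work surface, if the arm or the gripper's body presses on something with over 40 N, if the wrist force passes 120 N, or if a joint passes its speed limit or range.

## Working session

There is one attempt and no reset: what is moved stays moved. The work goes in short steps, Python scripts to look and compute and a shell command to move; the robot and the scene stay as the last step left them, time stands still between calls to the robot, and variables do not carry over. Pictures are saved under pics/ and viewed, at most 10 in all, crops included, and the job is handed in when it is done.

```bash
mkdir -p pics; python3 - <<'E'
from workcell import manip
import cv2,numpy as np
for c in("top","side"):
    cv2.imwrite(f"pics/{c}0.png",manip.camera(c)); k=manip.calibration(c); print(c,k)
    for t in("calculator","testbox","calc_switch_on","main_switch_on","breaker_top","red_button_top","standoff_a"):
        print(t,[(round(d["conf"],2),np.round(d["centre"]).tolist(),int(d["region"].sum())) for d in manip.masks_of(t,c)[:2]])
o=manip.get_obs();print(o["clock"],o["position"],o["ee_rot"],o["ft_force"])
E
```

```text
top {'vfov': 53.26194225580974, 'cx': 280.7885676565404, 'cy': 213.96877184998496, 'camera_from_world': array([[ 0.15973984, -0.98714277,  0.00568571, -0.09311142],
       [-0.96443355, -0.1572886 , -0.21243407,  0.53132011],
       [ 0.21059705,  0.0284507 , -0.97715886,  1.05769487],
       [ 0.        ,  0.        ,  0.        ,  1.        ]])}
calculator [(0.37, [114.0, 199.0], 455)]
testbox [(0.98, [196.0, 205.0], 6575)]
calc_switch_on [(0.69, [328.0, 221.0], 124), (0.58, [407.0, 342.0], 448)]
main_switch_on [(0.46, [162.0, 196.0], 137)]
breaker_top [(0.28, [114.0, 200.0], 455)]
red_button_top []
standoff_a []
side {'vfov': 43.207279724129855, 'cx': 275.8857708952349, 'cy': 200.94568336340146, 'camera_from_world': array([[-0.97290619, -0.23093272, -0.01111884,  0.51166106],
       [-0.14692228,  0.65467618, -0.74149373,  0.17375389],
       [ 0.17851441, -0.71977023, -0.67086767,  1.46508069],
       [ 0.        ,  0.        ,  0.        ,  1.        ]])}
calculator [(0.96, [285.0, 185.0], 4400)]
testbox [(0.98, [253.0, 283.0], 6888)]
calc_switch_on [(0.6, [280.0, 189.0], 55)]
main_switch_on [(0.42, [249.0, 292.0], 131)]
breaker_top [(0.61, [260.0, 272.0], 32)]
red_button_top [(0.55, [281.0, 249.0], 160), (0.22, [247.0, 296.0], 101)]
standoff_a [(0.62, [262.0, 223.0], 59)]
0.8 [ 0.1405506  -0.60899942  0.30398313] [9.93576478e-01 1.13162622e-01 1.83071793e-05 5.79709297e-05] [ 0.28514993 -0.01791553  0.16785611]
```

View pics/top0.png

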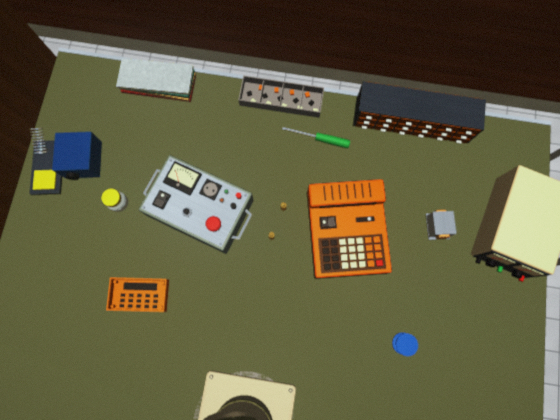

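View pics/side0.png

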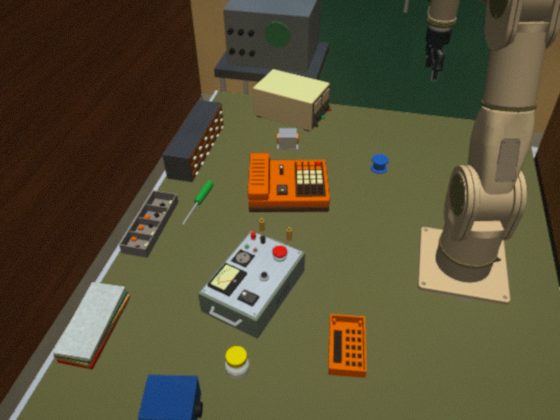

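The top picture shows the test box left (rocker 161,200; breaker 186,211; red 213,224) and the calculator right (rocker 328,222). In the side picture the red button is at (280,252), the breaker at (264,275), the box rocker at (248,297) and the calculator rocker at (282,190).

```bash
cat > h.py <<'E'
from workcell import manip
import cv2,numpy as np
from scipy.optimize import least_squares
def proj(k,P):
    p=k["camera_from_world"]@np.r_[P,1]; f=210/np.tan(np.radians(k["vfov"]/2))
    return np.array([k["cx"]+f*p[0]/p[2],k["cy"]+f*p[1]/p[2]])
def ray(k,uv,z):
    f=210/np.tan(np.radians(k["vfov"]/2)); M=k["camera_from_world"]
    R=M[:3,:3]; c=-R.T@M[:3,3]; d=R.T@[(uv[0]-k["cx"])/f,(uv[1]-k["cy"])/f,1]
    return c+d*(z-c[2])/d[2]
def world(q,l): # pose x,y,yaw ; local m
    c,s=np.cos(q[2]),np.sin(q[2]); return np.array([q[0]+c*l[0]-s*l[1],q[1]+s*l[0]+c*l[1],l[2]])
def fit(obs,q0): # obs: (calib, local_mm, uv)
    fun=lambda q:np.concatenate([proj(k,world(q,np.array(l)/1e3))-uv for k,l,uv in obs])
    r=least_squares(fun,q0,loss="soft_l1"); return r.x,np.round(r.fun,1)
E
python3 - <<'E'
from h import *
t,s=manip.calibration("top"),manip.calibration("side")
box=[(t,(-35,80,95),(161,200)),(t,(-35,5,100),(186,211)),(t,(-35,-75,112),(213,224)),(t,(-85,125,85),(141,208)),(t,(85,125,85),(170,157)),(t,(85,-125,85),(252,192)),
 (s,(-35,80,95),(248,297)),(s,(-35,5,100),(264,275)),(s,(-35,-75,112),(280,252))]
print("box",fit(box,[.6,.2,-.2]))
calc=[(t,(20,55,64),(328,222)),(t,(-122,100,0),(317,277)),(t,(-122,-100,0),(390,272)),(s,(20,55,64),(282,190))]
q,r=fit(calc,[.6,-.1,0]);print("calc",q,r)
qb,_=fit(box,[.6,.2,-.2])
for n,q,l in(("csw",q,(20,67,68)),("brk",qb,(-35,5,100)),("msw",qb,(-23,80,97)),("red",qb,(-35,-75,112))):
    print(n,world(q,np.array(l)/1e3))
for c,n,u in((t,"st",(283,205)),(t,"st",(272,235)),(t,"jar",(111,197))):print(n,ray(c,u,.046))
E
python3 - <<'E'
import cv2
a=cv2.imread('pics/top0.png')
b=cv2.resize(a[130:290,120:400],None,fx=2.85,fy=2.85,interpolation=2);cv2.imwrite('pics/topc.png',b)
E
```

```text
box (array([ 0.53107807,  0.21868797, -0.29363871]), array([-0.4, -1.2, -0.3, -0.1, -0.4, -0.5, -4. ,  1.2, -0.9, -3.5,  0.5,
        1.3,  0.2, -1.7,  0.3, -2. ,  0.2, -2.9]))
calc [ 0.5330269  -0.1932154   0.26990754] [ 0.7 -0.3 -0.6  2.1 -0.8 -1.   0.1 -2.5]
csw [ 0.53443777 -0.12330825  0.068     ]
brk [0.49902336 0.23360425 0.1       ]
msw [0.5322175  0.30192078 0.097     ]
red [0.47586839 0.15702849 0.112     ]
st [ 0.5672744  -0.00831785  0.046     ]
st [0.48152467 0.00755133 0.046     ]
jar [0.51423642 0.45488472 0.046     ]
```

View pics/topc.png

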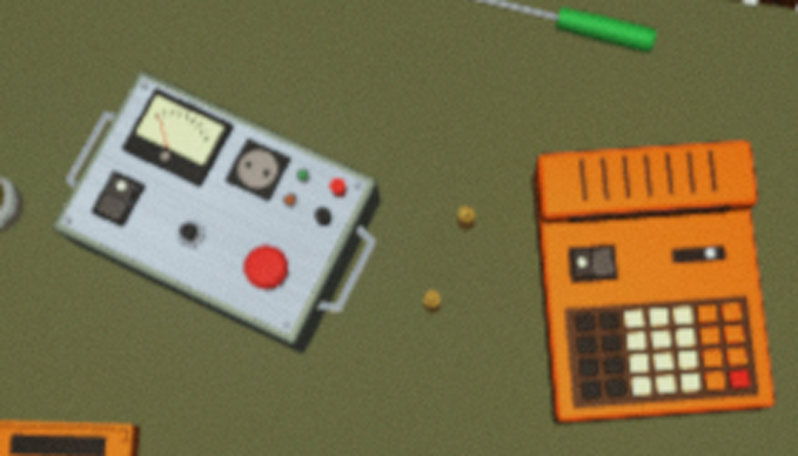

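The crop confirms the white dots: the calculator's rocker dot is on its left half and the box's is on the rear half. The estimated poses agree with the given sizes. Moving now with the fingers shut.

```bash
R='{"grip":1,"slide":[3.5,-2.7,0],"yaw":0}'; python3 -m jog '[{"grip":1,"slide":[3.5,-2.7,0],"yaw":-0.04},{"grip":1,"slide":[3.5,-2.7,0],"yaw":0},{"grip":1,"slide":[3.5,-2.7,0],"yaw":0},{"grip":1,"slide":[3.5,-2.7,0],"yaw":0},{"grip":1,"slide":[3.5,-2.7,0],"yaw":0},{"grip":1,"slide":[3.5,-2.7,0],"yaw":0},{"grip":1,"slide":[3.5,-2.7,0],"yaw":0},{"grip":1,"slide":[3.5,-2.7,0],"yaw":0}]' 40
```

```text
clock: 1.6
position: [0.3559, -0.3263, 0.3042]
ee_rot: [0.991, 0.133, 0.0, 0.0]
ft_force: [1.0, -0.4, 0.5]
grip_width: 0.001
grasp_force: 0.0
```

```bash
python3 -m jog '[{"grip":1,"slide":[3.5,-2.3,0],"yaw":0},{"grip":1,"slide":[3.5,-2.3,0],"yaw":0},{"grip":1,"slide":[3.5,-2.3,0],"yaw":0},{"grip":1,"slide":[3.5,-2.3,0],"yaw":0},{"grip":1,"slide":[3.5,-2.3,0],"yaw":0},{"grip":1,"slide":[3.5,-2.3,0],"yaw":0},{"grip":1,"slide":[0,0,0],"yaw":0},{"grip":1,"slide":[0,0,0],"yaw":0}]'
cat > look.py <<'E'
from h import *
import sys
from scipy.spatial.transform import Rotation as Ro
def tip():
    o=manip.get_obs(); return o["position"]+Ro.from_quat(o["ee_rot"]).apply([0,0,.073])
def snap(name):
    k=manip.calibration("wrist"); im=manip.camera("wrist"); cv2.imwrite(f"pics/{name}.png",im); return k,im
E
python3 - <<'E'
from look import *
k,_=snap("w1"); np.set_printoptions(precision=3,suppress=True)
print(k, tip(), proj(k,tip()), "rocker pred",proj(k,[.534,-.123,.068]))
for c in("calc_switch_on","calc_switch","calculator"):print(c,[(d["conf"],d["centre"]) for d in manip.masks_of(c,"wrist")[:2]])
E
```

```text
clock: 2.4
position: [0.5216, -0.1386, 0.3038]
ee_rot: [0.991, 0.134, -0.0, -0.0]
ft_force: [0.2, -0.5, -0.7]
grip_width: 0.001
grasp_force: 0.0
{'vfov': 71.43838373024946, 'cx': 278.1759731857037, 'cy': 211.90834380356154, 'camera_from_world': array([[ 0.267, -0.964,  0.   , -0.271],
       [-0.914, -0.253,  0.319,  0.401],
       [-0.307, -0.085, -0.948,  0.528],
       [ 0.   ,  0.   ,  0.   ,  1.   ]])} [ 0.521 -0.14   0.231] [282.737 272.605] rocker pred [268.494 179.495]
calc_switch_on [(0.61, [275.6, 173.4])]
calc_switch [(0.76, [277.6, 179.5]), (0.55, [177.9, 111.2])]
calculator [(0.64, [330.6, 163.4])]
```

View pics/w1.png

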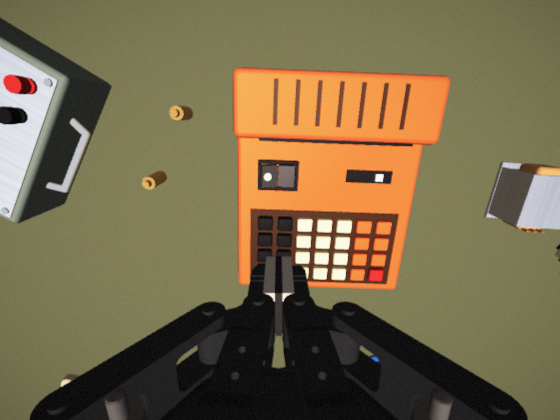

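Wrist view: the rocker frame spans (259..298, 160..191), with the dot at (268,177) on the left. The fingertips are near (280,265) and only about 14 mm across along y.

```bash
python3 - <<'E'
from look import *
k=manip.calibration("wrist"); np.set_printoptions(precision=4,suppress=True)
h=ray(k,(278.5,175.5),.061);print("frame c",h,"w",np.linalg.norm(ray(k,(259,175),.061)-ray(k,(298,176),.061)))
print("dot",ray(k,(268,177),.068))
a,b=ray(k,(258,211),.06),ray(k,(398,216),.06);d=b-a;yaw=np.arctan2(d[0],-d[1]);print("yaw",yaw)
t=h+.013*np.array([-np.sin(yaw),np.cos(yaw),0]);print("target",t)
o=manip.get_obs();R=Ro.from_quat(o["ee_rot"]).as_matrix();print("slide cm",R.T@(np.r_[t[:2],.09]-tip())*100)
E
```

```text
frame c [ 0.5387 -0.1349  0.061 ] w 0.04221063929464303
dot [ 0.5356 -0.1242  0.068 ]
yaw 0.2277931539767466
target [ 0.5357 -0.1222  0.061 ]
slide cm [ 1.9399 -1.4014 14.0958]
```

```bash
python3 -m jog '[{"grip":1,"slide":[1,-0.7,3],"yaw":0.04},{"grip":1,"slide":[0.9,-0.7,3],"yaw":0},{"grip":1,"slide":[0,0,4],"yaw":0},{"grip":1,"slide":[0,0,3],"yaw":0},{"grip":1,"slide":[0,0,1],"yaw":0},{"grip":1,"slide":[0,0,0],"yaw":0},{"grip":1,"slide":[0,0,0],"yaw":0}]'
python3 - <<'E'
from look import *
k,im=snap("w2"); cv2.imwrite("pics/w2c.png",cv2.resize(im[130:350,160:420],None,fx=2.5,fy=2.5)); np.set_printoptions(precision=4,suppress=True)
print(tip(), proj(k,tip()),proj(k,[.5357,-.1222,.068]),manip.get_obs()["ft_force"])
E
```

```text
clock: 3.3
position: [0.5369, -0.1218, 0.1655]
ee_rot: [0.994, 0.113, 0.001, 0.0]
ft_force: [0.3, -0.2, -0.3]
grip_width: -0.004
grasp_force: 0.0
[ 0.5374 -0.1217  0.0928] [280.8168 270.9302] [280.5628 253.3782] [0.7789 0.5776 0.1775]
```

View pics/w2c.png

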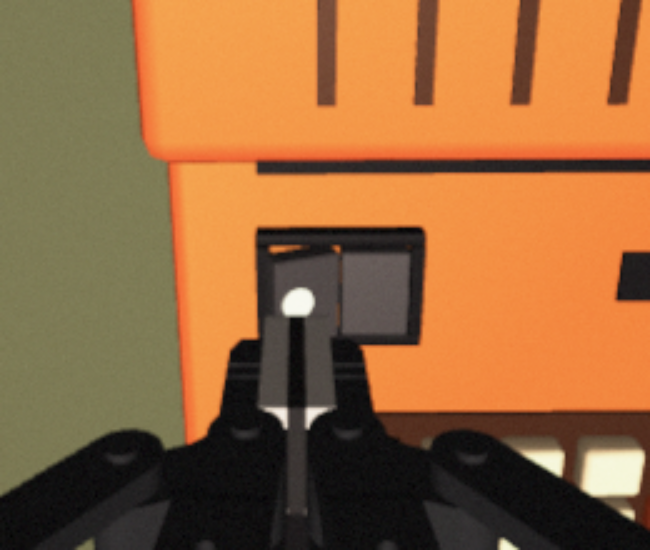

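The fingertips are lined up with the white dot on the ON half. Going down slowly.

```bash
python3 -m jog '[{"grip":1,"slide":[-0.1,0,1.0],"yaw":0},{"grip":1,"slide":[0,0,0.7],"yaw":0},{"grip":1,"slide":[0,0,0.3],"yaw":0},{"grip":1,"slide":[0,0,0.3],"yaw":0},{"grip":1,"slide":[0,0,0.2],"yaw":0},{"grip":1,"slide":[0,0,0.2],"yaw":0},{"grip":1,"slide":[0,0,0],"yaw":0},{"grip":1,"slide":[0,0,0],"yaw":0}]'
```

```text
clock: 4.15
position: [0.5353, -0.1217, 0.1369]
ee_rot: [0.994, 0.113, 0.0, 0.0]
ft_force: [-1.0, 0.2, -0.1]
grip_width: -0.003
grasp_force: 0.0
```

```bash
python3 -m jog '[{"grip":1,"slide":[0,0,0.1],"yaw":0},{"grip":1,"slide":[0,0,0.05],"yaw":0},{"grip":1,"slide":[0,0,0],"yaw":0}]';python3 -m jog '[{"grip":1,"slide":[0,0,0.1],"yaw":0},{"grip":1,"slide":[0,0,0],"yaw":0}]'
```

```text
clock: 4.45
position: [0.5354, -0.1216, 0.1357]
ee_rot: [0.994, 0.113, 0.0, 0.0]
ft_force: [-1.2, -0.8, 4.9]
grip_width: -0.001
grasp_force: 2.2
clock: 4.65
position: [0.5355, -0.1216, 0.1356]
ee_rot: [0.994, 0.113, 0.0, 0.0]
ft_force: [-6.0, 1.0, 15.4]
grip_width: -0.002
grasp_force: 7.3
```

Firm stop at tip height 62.6 mm, which matches the ON level of 63 mm. Lifting to check.

```bash
python3 -m jog '[{"grip":1,"slide":[0,0,-1],"yaw":0},{"grip":1,"slide":[0,0,-3],"yaw":0},{"grip":1,"slide":[0,0,-4],"yaw":0},{"grip":1,"slide":[-1,0,-4],"yaw":0},{"grip":1,"slide":[-2,0,-3],"yaw":0},{"grip":1,"slide":[0,0,0],"yaw":0},{"grip":1,"slide":[0,0,0],"yaw":0}]'
python3 - <<'E'
from look import *
k,im=snap("w3"); cv2.imwrite("pics/w3c.png",cv2.resize(im[100:300,180:440],None,fx=3,fy=3)); 
print(tip(), proj(k,[.5357,-.1222,.063])-[180,100])
E
```

```text
clock: 5.35
position: [0.506, -0.1284, 0.2851]
ee_rot: [0.994, 0.113, 0.001, 0.001]
ft_force: [0.1, -0.5, -0.4]
grip_width: 0.004
grasp_force: 0.0
[ 0.50591494 -0.12820283  0.21111486] [99.8270245  68.66767142]
```

View pics/w3c.png

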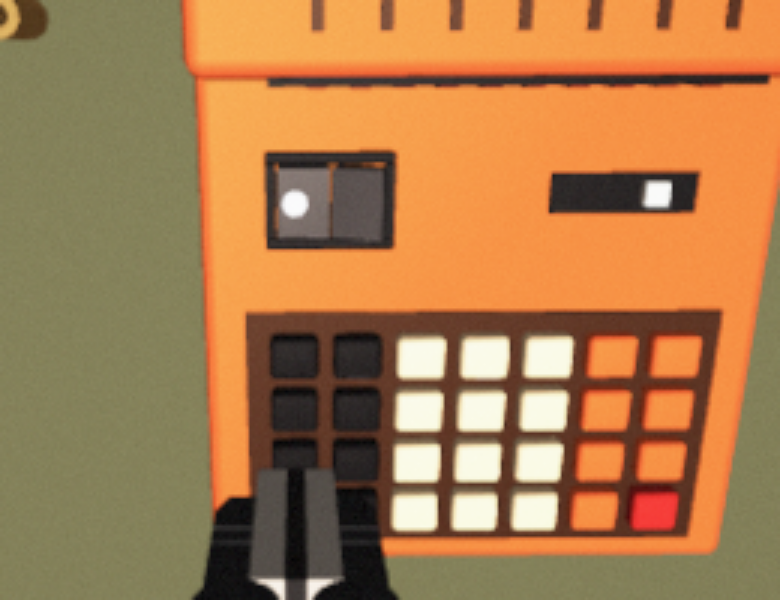

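The ON half is now level and bright and the OFF half is up, so the calculator is on. Moving to the test box.

```bash
python3 -m jog '[{"grip":1,"slide":[0.5,-4.5,0],"yaw":0},{"grip":1,"slide":[0.5,-4.5,0],"yaw":0},{"grip":1,"slide":[0.5,-4.5,0],"yaw":0},{"grip":1,"slide":[0.5,-4.5,0],"yaw":0},{"grip":1,"slide":[0.5,-4.5,0],"yaw":0},{"grip":1,"slide":[0.5,-4.5,0],"yaw":0},{"grip":1,"slide":[0.5,-4.5,0],"yaw":0},{"grip":1,"slide":[0.5,-4.5,0],"yaw":0}]'; python3 -m jog '[{"grip":1,"slide":[0,0,0],"yaw":0.13},{"grip":1,"slide":[0,0,0],"yaw":0.13},{"grip":1,"slide":[0,0,0],"yaw":0.13},{"grip":1,"slide":[0,0,0],"yaw":0.13},{"grip":1,"slide":[-4,0,0],"yaw":0},{"grip":1,"slide":[-2,0,0],"yaw":0},{"grip":1,"slide":[0,0,0],"yaw":0},{"grip":1,"slide":[0,0,0],"yaw":0}]'
python3 - <<'E'
from look import *
k,im=snap("w4"); np.set_printoptions(precision=4,suppress=True)
o=manip.get_obs();R=Ro.from_quat(o["ee_rot"]).as_matrix();print(R,o["joint_pos"])
print(tip(), [proj(k,p) for p in([.499,.2336,.1],[.5322,.3019,.097],[.4759,.157,.112])])
E
```

```text
clock: 6.2
position: [0.4633, 0.2334, 0.2833]
ee_rot: [0.994, 0.113, -0.001, -0.0]
ft_force: [0.5, 0.2, -0.2]
grip_width: 0.004
grasp_force: 0.0
clock: 7.0
position: [0.4066, 0.2489, 0.2837]
ee_rot: [0.989, -0.146, -0.0, 0.0]
ft_force: [-0.1, 0.1, -0.3]
grip_width: 0.001
grasp_force: 0.0
[[ 0.9572 -0.2893 -0.0008]
 [-0.2893 -0.9572 -0.0003]
 [-0.0007  0.0005 -1.    ]] [ 0.1627  0.0776 -0.8291  1.8295  0.0598  1.2609 -2.5474]
[0.407  0.2486 0.2108] [array([264.8548,  98.6849]), array([171.5605,  82.6409]), array([368.2171,  98.0896])]
```

View pics/w4.png

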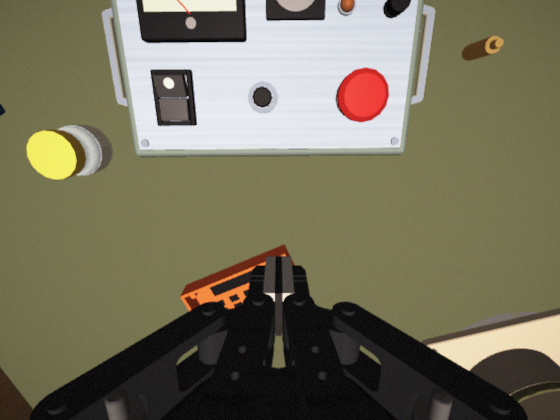

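View: breaker cap at (262,97), red head at (363,95), box rocker frame centre at (174,98) with its dot at (168,83), and the panel's front corners at (137,154) and (404,152). Joint 7 is close to its limit, so I'll turn back a little.

```bash
python3 - <<'E'
from look import *
k=manip.calibration("wrist"); np.set_printoptions(precision=4,suppress=True)
obs=[(k,(-35,80,91),(174,98)),(k,(-35,5,100.5),(262,97)),(k,(-35,-75,112),(363,95)),(k,(-85,125,85),(136,153)),(k,(-85,-125,85),(405,150))]
q,r=fit(obs,[.53,.22,-.29]);print(q,r)
for n,l in(("brk",(-35,5,100)),("msw",(-22,80,97)),("red",(-35,-75,112))):print(n,world(q,np.array(l)/1e3))
print("direct brk",ray(k,(262,97),.1005),"red",ray(k,(363,95),.112),"rock",ray(k,(174,98),.091))
E
```

```text
[ 0.534   0.2205 -0.2843] [-1.3 -0.3 -0.2 -0.7  2.4 -0.4 -3.7  4.4  2.2  5.1]
brk [0.5018 0.2351 0.1   ]
msw [0.5353 0.3034 0.097 ]
red [0.4794 0.1583 0.112 ]
direct brk [0.5013 0.2351 0.1005] red [0.4796 0.1601 0.112 ] rock [0.5223 0.3061 0.091 ]
```

```bash
python3 -m jog '[{"grip":1,"slide":[0,0,0],"yaw":-0.1},{"grip":1,"slide":[0,0,0],"yaw":-0.1},{"grip":1,"slide":[3.2,0.2,1],"yaw":0},{"grip":1,"slide":[3.2,0.2,2],"yaw":0},{"grip":1,"slide":[3.1,0.1,2],"yaw":0},{"grip":1,"slide":[0,0,3],"yaw":0},{"grip":1,"slide":[0,0,0],"yaw":0},{"grip":1,"slide":[0,0,0],"yaw":0}]'
python3 - <<'E'
from look import *
k,im=snap("w5"); np.set_printoptions(precision=4,suppress=True)
o=manip.get_obs();R=Ro.from_quat(o["ee_rot"]).as_matrix();print(o["joint_pos"])
t=np.array([.5015,.235,.1005]);print(tip(),R.T@(t-tip())*100,proj(k,tip()),proj(k,t),proj(k,[.5353,.3034,.093]),proj(k,[.4795,.159,.112]))
cv2.imwrite("pics/w5c.png",cv2.resize(im[120:340,80:480],None,fx=2,fy=2))
E
```

```text
clock: 7.85
position: [0.5007, 0.2351, 0.2042]
ee_rot: [0.999, -0.047, -0.001, 0.0]
ft_force: [-0.4, -0.1, 0.8]
grip_width: 0.001
grasp_force: 0.0
[ 0.1278  0.3518 -0.7702  1.7421  0.2652  1.1546 -2.3837]
[0.501  0.2356 0.1323] [0.0592 0.0532 3.1805] [279.8671 270.7229] [280.3826 244.8609] [169.6538 201.1102] [404.2059 274.3212]
```

View pics/w5c.png

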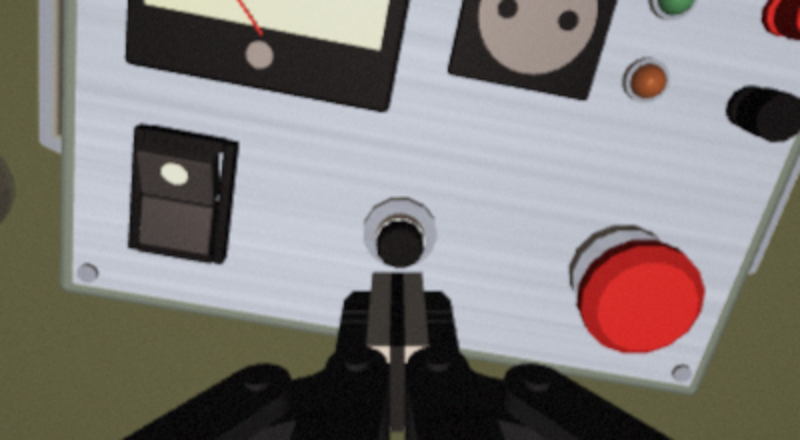

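The breaker cap at (280,242) sits directly ahead of the fingertips. Pressing down.

```bash
python3 -m jog '[{"grip":1,"slide":[0.1,0,1.5],"yaw":0},{"grip":1,"slide":[0,0,1],"yaw":0},{"grip":1,"slide":[0,0,0.5],"yaw":0},{"grip":1,"slide":[0,0,0.2],"yaw":0},{"grip":1,"slide":[0,0,0.2],"yaw":0},{"grip":1,"slide":[0,0,0.2],"yaw":0},{"grip":1,"slide":[0,0,0.1],"yaw":0},{"grip":1,"slide":[0,0,0],"yaw":0}]';python3 -m jog '[{"grip":1,"slide":[0,0,0.1],"yaw":0},{"grip":1,"slide":[0,0,0.05],"yaw":0},{"grip":1,"slide":[0,0,0],"yaw":0}]'
```

```text
clock: 8.7
position: [0.5019, 0.2351, 0.1674]
ee_rot: [0.999, -0.047, 0.0, -0.0]
ft_force: [-0.6, 0.1, 0.3]
grip_width: 0.002
grasp_force: 0.0
clock: 9.0
position: [0.5019, 0.2352, 0.1662]
ee_rot: [0.999, -0.047, 0.0, -0.0]
ft_force: [-1.8, -0.9, 4.7]
grip_width: -0.0
grasp_force: 2.5
```

```bash
python3 -m jog '[{"grip":1,"slide":[0,0,0.1],"yaw":0},{"grip":1,"slide":[0,0,0.05],"yaw":0},{"grip":1,"slide":[0,0,0],"yaw":0}]'
```

```text
clock: 9.3
position: [0.502, 0.2353, 0.1661]
ee_rot: [0.999, -0.047, 0.001, 0.0]
ft_force: [-8.2, -4.3, 19.7]
grip_width: -0.002
grasp_force: 9.8
```

Breaker fully in: tip at 93.1 mm with a firm stop. Next is the box rocker.

```bash
python3 -m jog '[{"grip":1,"slide":[0,0,-1.5],"yaw":0},{"grip":1,"slide":[0,0,-2.4],"yaw":0},{"grip":1,"slide":[1.4,-3.5,0],"yaw":0},{"grip":1,"slide":[1.4,-3.6,0],"yaw":0},{"grip":1,"slide":[0,0,0],"yaw":0},{"grip":1,"slide":[0,0,0],"yaw":0}]'
python3 - <<'E'
from look import *
k,im=snap("w6"); np.set_printoptions(precision=4,suppress=True)
o=manip.get_obs();R=Ro.from_quat(o["ee_rot"]).as_matrix();print(o["joint_pos"])
t=np.array([.5362,.3031,.100]);print(tip(),R.T@(t-tip())*100,proj(k,tip()),proj(k,t))
cv2.imwrite("pics/w6c.png",cv2.resize(im[120:340,80:480],None,fx=2,fy=2))
E
```

```text
clock: 9.9
position: [0.5361, 0.3039, 0.2032]
ee_rot: [0.999, -0.046, -0.0, -0.0]
ft_force: [-0.1, -0.5, 0.4]
grip_width: -0.001
grasp_force: 0.0
[-0.0168  0.4913 -0.7475  1.5775  0.3496  1.2117 -2.4934]
[0.5361 0.3028 0.1303] [ 0.0061 -0.0304  3.0259] [282.6471 270.0035] [281.5295 246.2394]
```

View pics/w6c.png

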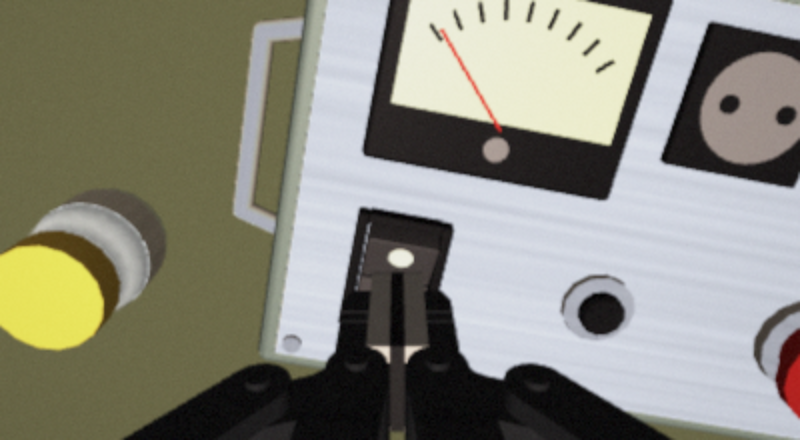

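The breaker shows in, with no white band. The rocker dot at (280,249) lies right ahead of the fingertips. Descending.

```bash
python3 -m jog '[{"grip":1,"slide":[0,0,1.5],"yaw":0},{"grip":1,"slide":[0,0,1],"yaw":0},{"grip":1,"slide":[0,0,0.4],"yaw":0},{"grip":1,"slide":[0,0,0.2],"yaw":0},{"grip":1,"slide":[0,0,0.2],"yaw":0},{"grip":1,"slide":[0,0,0.2],"yaw":0},{"grip":1,"slide":[0,0,0.1],"yaw":0},{"grip":1,"slide":[0,0,0],"yaw":0}]';python3 -m jog '[{"grip":1,"slide":[0,0,0.1],"yaw":0},{"grip":1,"slide":[0,0,0.05],"yaw":0},{"grip":1,"slide":[0,0,0],"yaw":0}]'
```

```text
clock: 10.75
position: [0.5365, 0.3032, 0.1675]
ee_rot: [0.999, -0.047, 0.0, -0.0]
ft_force: [1.6, -1.1, 1.1]
grip_width: 0.002
grasp_force: 0.6
clock: 11.05
position: [0.5363, 0.3033, 0.166]
ee_rot: [0.999, -0.047, 0.0, -0.0]
ft_force: [0.7, 0.2, 2.4]
grip_width: 0.0
grasp_force: 0.9
```

```bash
python3 -m jog '[{"grip":1,"slide":[0,0,0.1],"yaw":0},{"grip":1,"slide":[0,0,0.05],"yaw":0},{"grip":1,"slide":[0,0,0],"yaw":0}]'
```

```text
clock: 11.35
position: [0.5364, 0.3033, 0.1656]
ee_rot: [0.999, -0.047, 0.0, 0.0]
ft_force: [-2.0, -2.9, 13.5]
grip_width: 0.004
grasp_force: 6.4
```

```bash
python3 -m jog '[{"grip":1,"slide":[0,0,-1.5],"yaw":0},{"grip":1,"slide":[0,0,-4],"yaw":0},{"grip":1,"slide":[-1.4,3.6,0],"yaw":0},{"grip":1,"slide":[-1.4,3.7,0],"yaw":0},{"grip":1,"slide":[0,0,0],"yaw":0},{"grip":1,"slide":[0,0,0],"yaw":0}]'
python3 - <<'E'
from look import *
k,im=snap("w7"); cv2.imwrite("pics/w7c.png",cv2.resize(im[110:340,80:480],None,fx=2,fy=2))
o=manip.get_obs();R=Ro.from_quat(o["ee_rot"]).as_matrix();t=np.array([.480,.1597,.112]);print(tip(),R.T@(t-tip())*100,proj(k,t))
E
```

```text
clock: 11.95
position: [0.5015, 0.2324, 0.22]
ee_rot: [0.999, -0.047, 0.0, 0.0]
ft_force: [-0.8, 0.6, -0.3]
grip_width: -0.004
grasp_force: 0.0
[0.50164132 0.23349656 0.14697435] [-1.47043805  7.55063979  3.49292009] [389.6021551  263.29109978]
```

View pics/w7c.png

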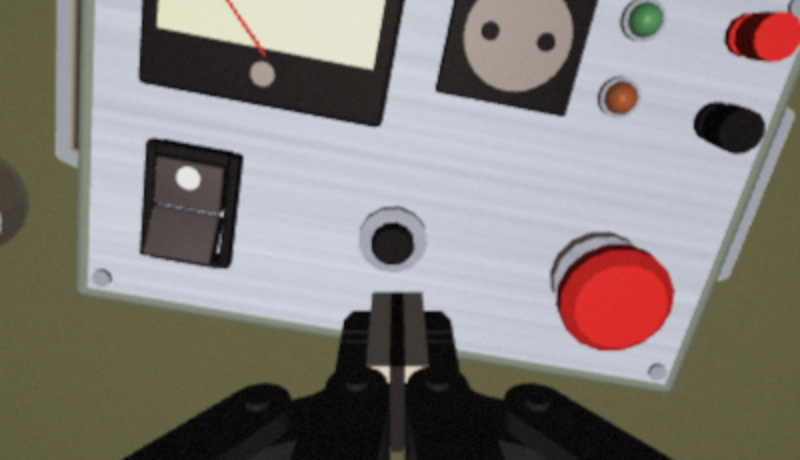

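The box rocker is on (rear half level, front half up), the breaker is in, and the red head is at (388,259) as predicted. Moving over it and pressing.

```bash
python3 -m jog '[{"grip":1,"slide":[-0.7,3.7,0],"yaw":0},{"grip":1,"slide":[-0.6,3.7,0],"yaw":0},{"grip":1,"slide":[0,0,1],"yaw":0},{"grip":1,"slide":[0,0,1],"yaw":0},{"grip":1,"slide":[0,0,0.8],"yaw":0},{"grip":1,"slide":[0,0,0],"yaw":0},{"grip":1,"slide":[0,0,0],"yaw":0}]'; python3 -m jog '[{"grip":1,"slide":[0,0,0.5],"yaw":0},{"grip":1,"slide":[0,0,0.4],"yaw":0},{"grip":1,"slide":[0,0,0.3],"yaw":0},{"grip":1,"slide":[0,0,0.2],"yaw":0},{"grip":1,"slide":[0,0,0.1],"yaw":0},{"grip":1,"slide":[0,0,0],"yaw":0},{"grip":1,"slide":[0,0,0],"yaw":0}]'
```

```text
clock: 12.7
position: [0.4816, 0.1618, 0.1912]
ee_rot: [0.999, -0.046, -0.0, -0.0]
ft_force: [1.0, 0.1, 0.4]
grip_width: -0.001
grasp_force: 0.0
clock: 13.4
position: [0.482, 0.161, 0.1768]
ee_rot: [0.999, -0.046, 0.0, -0.0]
ft_force: [0.4, 2.0, 5.7]
grip_width: -0.002
grasp_force: 2.8
```

```bash
python3 -m jog '[{"grip":1,"slide":[0,0,0.1],"yaw":0},{"grip":1,"slide":[0,0,0.05],"yaw":0},{"grip":1,"slide":[0,0,0],"yaw":0},{"grip":1,"slide":[0,0,0],"yaw":0}]'
```

```text
clock: 13.8
position: [0.4822, 0.1611, 0.1763]
ee_rot: [0.999, -0.046, 0.001, -0.0]
ft_force: [-5.3, 0.1, 17.5]
grip_width: -0.003
grasp_force: 8.4
```

```bash
python3 -m jog '[{"grip":1,"slide":[0,0,0],"yaw":0},{"grip":1,"slide":[0,0,0],"yaw":0},{"grip":1,"slide":[0,0,0],"yaw":0},{"grip":1,"slide":[0,0,0],"yaw":0},{"grip":1,"slide":[0,0,0],"yaw":0}]' && python3 -c "
from workcell import manip
print(manip.hand_in())"
```

```text
clock: 14.3
position: [0.4821, 0.1611, 0.1763]
ee_rot: [0.999, -0.046, 0.001, -0.0]
ft_force: [-4.2, 0.9, 16.1]
grip_width: -0.002
grasp_force: 8.3
the job is handed in; nothing more can be done
None
```

I switched the calculator on, pushed the breaker in, switched the test box on, and handed in at 14.3 s with the red button still held down against its stop at about 16 N.

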